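Bolt the reagent safe

TASK

Bolt the reagent safe shut: take the bolt by its knob, slide it across until its handle has pushed the sprung plate back in the keeper, then turn the handle fully down into the keeper's notch and let go. The keeper is delicate: push steadily and gently, never above 22 N on it, and do not force the handle down where it is still blocked. Leave all the glassware and other things standing where they are.

Things in the scene. Friction and masses are not known exactly. Their poses are not given: they have to be found in the camera images.
- chest: Grey steel reagent safe fixed to the bench, 200 (x) x 380 (y) x 90 mm high, white two-leaf top. Origin: centre of its underside; +x points away from the robot side, +y along its length, z up. A steel barrel bolt lies on the top along the front (-x) edge; its axis is parallel to the chest's y at chest x = -75 mm, z = 112 mm (25 mm behind the front edge, 22 mm above the top).
- guide_top (a point): Top edge, mid-length, of the steel guide rail that stands along the front side of the bolt (chest x = -95 to -89, y = -70 to -10 mm), 24 mm above the bolt axis; the point is at chest (-92, -40, 136) mm. The rail, and the keeper's cheek after it, let the handle lean at most about 0.35 rad to the front until the handle is over the notch.
- bolt (a joint): Travel of the bolt in m along the chest's +y; 0 = drawn fully back, handle at chest y = -60 mm; starts at 0 to 0.012. Friction about 3 N. The handle meets the keeper's sprung plate at 0.082 plus the keeper's unmeasured adjustment (up to 0.025 either way); 3 mm on it is clear of the cheek and can turn down; 6 mm after first touch is the hard stop.
- handle (a joint): Angle of the bolt's handle in rad about the bolt axis: 0 = straight up, growing as the handle turns over towards the chest's front (-x); 1.57 = level, pointing out over the front edge, its stop, fully down. It starts between 0 and 0.25 and stays where it is left (friction about 0.12 N m).
- knob (a point): Centre of the bolt's knob: a black roller 20 mm in diameter and 22 mm long, lying crosswise (axis along the chest's y) at the end of the handle, 65 mm from the bolt axis, turning freely on the handle. The handle is a square steel bar 10 mm thick. From above the knob can be gripped by its two end faces (+y and -y, 22 mm apart); it swivels as the handle turns.
- keeper: Steel keeper on the chest's +y leaf, origin at chest (-75, 30, 90) mm, axes as the chest's. Its strike is screwed on up to 25 mm either way along y (differs each time, not measured): a front cheek in line with the guide rail, same height, ending at keeper y = -10 mm plus the adjustment, then a 13 mm wide notch open to the front and above. A blocked push down on the knob loads the cheek 2.3-fold.
- keeper_axis (a point): Point on the bolt axis over the keeper's origin, chest (-75, 30, 112) mm. Across the notch stands a sprung plate, free 7 mm from the cheek, top 30 mm above the axis: it pushes the handle back with 2 N at first touch plus 1.5 N per mm (6.5 N where the handle just clears the cheek, 11 N at the hard stop), bolt friction on top. Once down, it presses the handle against the cheek.
- jar: Brown glass jar, 52 mm across, 75 mm high, standing on the rear of the chest's top; origin under its centre.
- stopper_tray: Shallow white tray 70 x 100 x 25 mm on the rear of the chest's top; origin under its centre.
- beaker: Glass beaker 70 mm across, 90 mm high, on the bench at one side; origin under its centre.
- flask: Conical glass flask 84 mm across, 124 mm high, on the bench at one side; origin under its centre.
- wash_bottle: White wash bottle with green cap, 62 mm across, 165 mm high with its spout, on the bench; origin under its centre.
- tube_rack: White rack 60 x 200 x 70 mm with glass test tubes up to 111 mm high, on the bench; origin under its centre.
- tube_brush: Brush 190 mm long lying on the bench in front of the chest; origin under its middle.

How it is judged:
By the outcome, as a careful person would: the job done as asked, in the order asked, and still so for the second after the job is handed in, with the robot touching nothing.
It also fails if it takes over 72 s, if anything falls off the work surface, if the arm or the gripper's body presses on something with over 40 N, if the wrist force passes 120 N, or if a joint passes its speed limit or range.

ROBOT

A 7-joint arm with a two-finger parallel gripper is mounted at the origin on the work surface. World frame = base frame: x ahead of the robot, y to its left, z up, the work surface at z = 0. Lengths are in m, angles in rad, forces in N, time in s.
With the tool pointing down it reaches from about 0.425 to 0.875 m from the base axis. Payload 4.7 kg.
Tool frame: the origin (TCP) lies at the very end of the fingers, on their centre line; the grasp point (between the pads) lies 19 mm behind it; z points along the fingers, y is the line along which they close (so a half turn about z gives the same grasp; the last joint's range is limited). The gripper opens to 87 mm and grips with 3 to 60 N. Pads are 19 mm wide; open, the fingers measure 117 mm over their backs; the gripper's body (75 mm by 190 mm) begins 51 mm behind the grasp point.
Start: joints at [1.215, 0.321, -0.07, 1.45, 0.023, 1.371, -0.057], TCP at [0.235, -0.606, 0.223] pointing down, gripper open.
Joint ranges: [-2.86, 2.86], [-0.3, 2.09], [-1.38, 1.24], [0.06, 2.45], [-1.56, 4.7], [0.09, 2.05], [-2.69, 2.69]. Speed limits (rad/s): [2.57, 2.57, 3.14, 3.14, 3.14, 3.14, 3.14].

INTERFACE

Orientations are given as a rotation vector (axis times angle).
In Python, from bench import ctrl gives the robot as it stands.
- The arm moves only by the shell command python3 -m jog 'ROWS' [FORCE]. ROWS is JSON, a list that holds one entry, the list of rows, each a list of 7 numbers: the shift along the tool's x, y, z in mm, then the turn, a rotation vector about the tool's x, y, z in degrees, then the finger opening in mm, from 0 to 87. A call has 1 to 10 rows; each row is the pose to reach, as a shift and turn from the pose commanded when the call began, along the tool's axes at that moment; what a row does not reach only later rows make up. A row lasts 1/10 s, in which the tool goes at most 50 mm and 8.59 degrees, less where a joint would pass 70% of its speed; a pose out of reach is approached as far as the arm can. A call with a gripper value outside its range is refused whole. The fingers move at their own pace and stop on an object; FORCE is the grip in N (left out, the last holds). Time passes only in rows, so rows that repeat a pose let the fingers close. It gives the time, the measured TCP pose, the force, the opening and the grip force at its end, in the units of the state.
- ctrl.get_state(): the state, without advancing time (a new reading comes with each control period).
- ctrl.get_image(name): name is "scene" or "side" or "wrist"; returns a dict with "image" (420x560x3 uint8, red, green, blue), "depth" (420x560 float32, m along the optical axis (not along the pixel's ray), 0 where there is no reading), "fov_y" (degrees; the focal length in pixels is half the picture's height over the tangent of half this angle, whatever the lens; pixels are square), "cx", "cy" (the principal point, pixels), "rvec" (rotation vector, rad) and "tvec" (3), from world to camera coordinates, as OpenCV has them. Camera axes: x right, y down, z forward; pixel columns grow to the right and rows downward; lengths in m; the calibration is good to about 2 mm. A picture is of the moment at which its call begins.
- ctrl.close_job(): hands the job in; it is judged then, once.
The state is a dict: "time": time; "joint_positions": joint angles; "qd": joint speeds; "joint_torque": joint torques, N m; "position": TCP position; "tool_rot": TCP orientation; "ft_force": force on the tool from outside, world axes, zero at the start; "torque": the same for the moment, N m; "grip_width": opening from 0.0 (shut) to 1.0 (fully open); "grip_force": force on a finger pad.
Only numpy, scipy, OpenCV 4.12 (cv2) and the standard library are available. Lean on these libraries where they do the work, as an engineer would, in place of code of your own. Each camera call takes 0.05 s, during which the arm holds its last target. There are 200 camera calls.

## Working session

There is one attempt and no reset: what is moved stays moved. The work goes in short steps, Python scripts to look and compute and a shell command to move; the robot and the scene stay as the last step left them, time stands still between calls to the robot, and variables do not carry over. Pictures are saved under pics/ and viewed, at most 10 in all, crops included, and the job is handed in when it is done.

```bash
mkdir -p pics; ls
cat > h.py <<'E'
import numpy as np, cv2, pickle
from bench import ctrl
def grab(n,tag):
    d=ctrl.get_image(n); pickle.dump(d,open(f'pics/{tag}.pkl','wb')); cv2.imwrite(f'pics/{tag}.png',d['image'][:,:,::-1]); return d
def load(tag): return pickle.load(open(f'pics/{tag}.pkl','rb'))
def K(d):
    f=210/np.tan(np.radians(d['fov_y'])/2); return f
def pt(d,u,v,z=None):
    """world point from depth"""
    f=K(d); z=d['depth'][int(round(v)),int(round(u))] if z is None else z
    c=np.array([(u-d['cx'])/f*z,(v-d['cy'])/f*z,z]); R=cv2.Rodrigues(np.array(d['rvec'],float))[0]
    return R.T@(c-np.array(d['tvec']).ravel())
def ray(d,u,v):
    R=cv2.Rodrigues(np.array(d['rvec'],float))[0]; f=K(d)
    o=-R.T@np.array(d['tvec']).ravel(); r=R.T@np.array([(u-d['cx'])/f,(v-d['cy'])/f,1]); return o,r/np.linalg.norm(r)
def tri(*obs):
    A=np.zeros((3,3));b=np.zeros(3);L=[]
    for d,u,v in obs:
        o,r=ray(d,u,v);P=np.eye(3)-np.outer(r,r);A+=P;b+=P@o;L.append((P,o))
    x=np.linalg.solve(A,b); return x,[np.linalg.norm(P@(x-o)) for P,o in L]
def proj(d,p):
    return cv2.projectPoints(np.array(p,float).reshape(-1,1,3),np.array(d['rvec'],float),np.array(d['tvec'],float),np.array([[K(d),0,d['cx']],[0,K(d),d['cy']],[0,0,1]]),None)[0].reshape(-1,2)
E
python3 - <<'E'
from h import *
a=grab('scene','s0');b=grab('side','d0');w=grab('wrist','w0')
s=ctrl.get_state();print(s)
cv2.imwrite('pics/a.png',np.vstack([np.hstack([a['image'],b['image']])])[:,:,::-1])
for d in(a,b,w):print(d['fov_y'],d['cx'],d['cy'],ray(d,280,210),(d['depth']==0).mean())
E
```

```text
pics
{'time': 0.15, 'joint_positions': array([ 1.21509984,  0.32166343, -0.07009825,  1.45136336,  0.02260039,
        1.37081012, -0.05691574]), 'qd': array([ 3.21598581e-05, -3.23439283e-03,  3.87779652e-04, -2.75944375e-03,
       -4.19767733e-04, -1.08059579e-03, -1.65985468e-03]), 'joint_torque': array([-3.77778024e-04, -4.91794789e+01, -4.04592175e-01, -3.12875605e+01,
       -6.40155072e-02,  4.05921391e-02,  9.56053736e-05]), 'position': array([ 0.23474366, -0.60569338,  0.22172169]), 'tool_rot': array([-3.08664680e+00, -5.77342769e-01,  5.45573339e-04]), 'ft_force': array([ 0.5611043 ,  0.10844741, -0.50509766]), 'torque': array([-0.01248626,  0.00364038,  0.01809509]), 'grip_force': 0.0, 'grip_width': 1.0015219965734956}
57.79999814494022 281.7147231043991 201.3203759540155 (array([ 1.16500657, -0.15870767,  0.9582179 ]), array([-0.55595634,  0.15044647, -0.81748297])) 0.0038477891156462585
47.61791341932822 274.59071542882515 208.6005677824983 (array([-0.01548035,  0.73895821,  1.10289079]), array([ 0.41704303, -0.54562446, -0.72688999])) 0.0040943877551020405
63.89479418459616 281.25421065504855 213.66846712731297 (array([ 0.31131785, -0.57657972,  0.38414424]), array([-0.27174294, -0.09942216, -0.95722046])) 0.00415391156462585
```

View pics/s0.png

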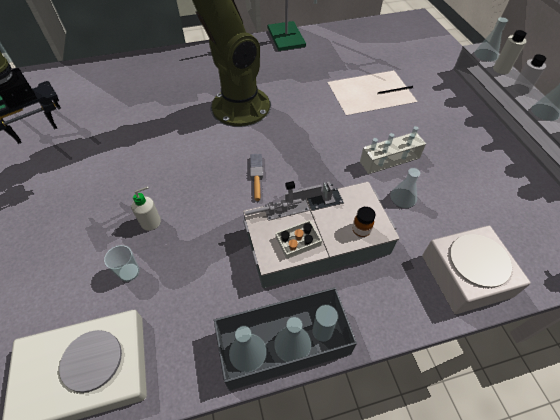

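View pics/d0.png

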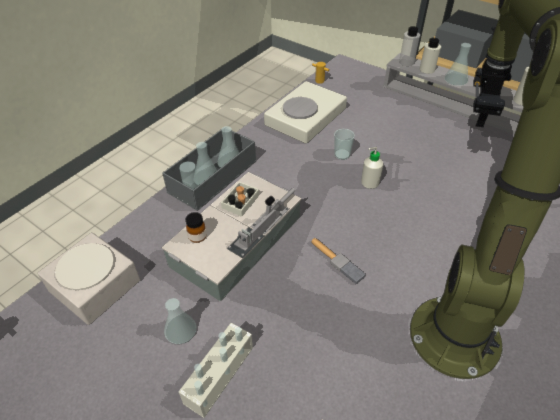

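Scene: the chest spans about (245-395, 185-285), with the black knob at (290,186), the jar at (364,222) and the rack at (393,150). Side: knob at (270,202) and keeper near (245,238). I'll enlarge both.

Run:
```python
from h import *
a=load('s0');b=load('d0')
ca=cv2.resize(a['image'][165:290,235:405],None,fx=4.6,fy=4.6,interpolation=cv2.INTER_CUBIC)
cb=cv2.resize(b['image'][170:300,155:315],None,fx=4.6,fy=4.6,interpolation=cv2.INTER_CUBIC)
cv2.imwrite('pics/ca.png',ca[:,:,::-1]);cv2.imwrite('pics/cb.png',cb[:,:,::-1])
print(tri((a,290,186),(b,270,202)))
# white top: fit plane from scene depth
pts=[]
for v in range(180,290):
  for u in range(240,400):
    p=pt(a,u,v)
    if .08<p[2]<.1: pts.append(p)
P=np.array(pts);print(len(P),np.median(P[:,2]));r=cv2.minAreaRect((P[:,:2]*1000).astype(np.float32));print(r,cv2.boxPoints(r))
```

```text
(array([0.56021768, 0.03182284, 0.17014064]), [np.float64(0.00091953455078809), np.float64(0.0009195345507880001)])
7439 0.08920286641024246
((689.9201049804688, 91.71680450439453), (292.5641784667969, 393.02197265625), 1.0517209768295288) [[ 540.0557    285.5097  ]
 [ 547.2696   -107.44609 ]
 [ 839.7845   -102.076096]
 [ 832.5706    290.8797  ]]
```

View pics/ca.png

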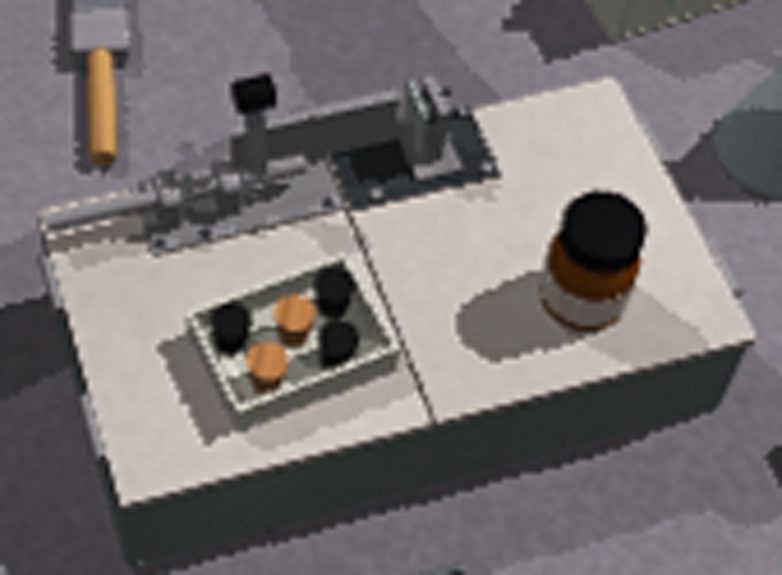

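View pics/cb.png

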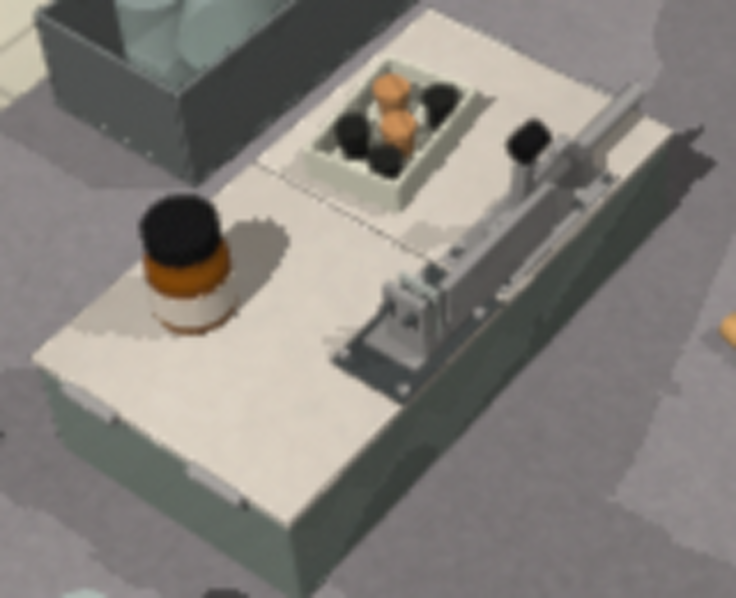

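Knob centre: scene crop (254,95), side crop (529,142). Chest top corners are readable in both. Triangulating.

Run:
```python
from h import *
from scipy.spatial.transform import Rotation as R
a=load('s0');b=load('d0')
S=lambda x,y:(a,235+x/4.6-.4,165+y/4.6-.4)
D=lambda x,y:(b,155+x/4.6-.4,170+y/4.6-.4)
C={'FL':(S(40,215),D(672,130)),'FR':(S(612,78),D(290,525)),'BR':(S(752,340),D(35,355)),'BL':(S(120,503),D(430,10)),'knob':(S(254,95),D(529,142))}
X={k:tri(*v) for k,v in C.items()}
for k,v in X.items(): print(k,v[0].round(4),v[1][0].round(4))
# rigid 2D fit
m=np.array([[-.1,-.19],[-.1,.19],[.1,.19],[.1,-.19]]);w=np.array([X[k][0][:2] for k in('FL','FR','BR','BL')])
th=R.align_vectors(np.c_[w-w.mean(0),np.zeros(4)],np.c_[m,np.zeros(4)])[0]
yaw=th.as_rotvec()[2];c=w.mean(0);print('yaw deg',np.degrees(yaw),c,'res mm',((th.apply(np.c_[m,np.zeros(4)])[:,:2]+c-w)*1e3).round(1).tolist())
np.save('chest.npy',[c[0],c[1],yaw])
T=lambda p:th.apply(p)+[c[0],c[1],0]
I=lambda p:th.inv().apply(np.array(p)-[c[0],c[1],0])
k=I(X['knob'][0]);print('knob chest',k.round(4),'lever',np.hypot(k[0]+.075,k[2]-.112),'angle',np.arctan2(-(k[0]+.075),k[2]-.112))
s=ctrl.get_state();t=R.from_rotvec(s['tool_rot']);print(t.as_matrix().round(3))
P=T([-.092,-.04,.136]);print('guide proj',proj(a,P),proj(b,P))
# nearby depth top points for knob
for d,u,v in(S(254,85),D(529,130)): print(pt(d,u,v), I(pt(d,u,v)))
```

```text
FL [ 0.5482 -0.0995  0.0865] 0.0015
FR [0.5409 0.2795 0.0859] 0.0004
BR [0.745  0.2799 0.0868] 0.0
BL [ 0.7486 -0.0963  0.0882] 0.0001
knob [0.5616 0.0311 0.1749] 0.0006
yaw deg 0.7574120915744419 [0.64569024 0.0908808 ] res mm [[-0.0, -0.9], [2.3, 0.0], [-1.8, 2.3], [-0.4, -1.4]]
knob chest [-0.0849 -0.0586  0.1749] lever 0.06370182735747053 angle 0.15589342621113098
[[ 0.932  0.361 -0.001]
 [ 0.361 -0.932  0.001]
 [-0.    -0.001 -1.   ]]
guide proj [[295.09165839 190.66991272]] [[267.76121325 215.38583085]]
[0.56325619 0.03100117 0.18564853] [-0.08321839 -0.0587847   0.18564853]
[0.5610656  0.03052318 0.18516592] [-0.08541511 -0.0592337   0.18516592]
```

```bash
cat >> h.py <<'E'
from scipy.spatial.transform import Rotation as R
cx_,cy_,yaw=np.load('chest.npy')
B=R.from_euler('z',yaw)
toW=lambda p:B.apply(p)+[cx_,cy_,0]
toC=lambda p:B.inv().apply(np.array(p)-[cx_,cy_,0])
def go(chest):
    s=ctrl.get_state();t=R.from_rotvec(s['tool_rot']);d=t.inv().apply(toW(chest)-s['position'])*1e3
    G=B*R.from_euler('x',np.pi);r=(t.inv()*G).as_rotvec(degrees=True)
    print('t',s['time'],'tcp chest mm',(toC(s['position'])*1e3).round(1),'F chest',B.inv().apply(s['ft_force']).round(1),'w',round(s['grip_width']*87,1),round(s['grip_force'],1))
    print('shift',d.round(1),'turn',r.round(2))
E
python3 - <<'E'
from h import *
go([-.085,-.0586,.29])
E
```

```text
t 0.15 tcp chest mm [-420.1 -691.1  221.7] F chest [ 0.6  0.1 -0.5] w 87.1 0.0
shift [ 534.8 -475.8  -67.6] turn [-8.000e-02  2.000e-02  2.043e+01]
```

```bash
python3 -m jog '[[[0,0,-40,0,0,0,60],[30,-25,-70,0,0,2,60],[65,-58,-90,0,0,4,60],[100,-90,-90,0,0,6,60],[135,-122,-90,0,0,8,60],[170,-154,-90,0,0,10,60],[205,-186,-90,0,0,12,60],[240,-218,-90,0,0,14,60],[270,-240,-90,0,0,15,60],[290,-258,-90,0,0,15,60]]]'
python3 - <<'E'
from h import *
go([-.085,-.0586,.29])
E
```

```text
time: 1.15
position: [0.4134, -0.2576, 0.3125]
tool_rot: [-3.137, -0.175, -0.001]
ft_force: [0.0, -0.2, -0.1]
grip_width: 0.689
grip_force: 0.0
t 1.15 tcp chest mm [-236.8 -345.3  312.5] F chest [-0.  -0.2 -0.1] w 60.0 0.0
shift [ 179.2 -270.5   22.6] turn [-0.   -0.02  5.61]
```

```bash
python3 -m jog '[[[18,-27,0,0,0,1,60],[40,-61,0,0,0,2,60],[64,-96,0,0,0,3,60],[88,-132,2,0,0,4,60],[112,-168,5,0,0,5,60],[134,-202,10,0,0,5.6,60],[154,-232,16,0,0,5.6,60],[170,-257,20,0,0,5.6,60],[177,-267,22,0,0,5.6,60],[179,-270,22.6,0,0,5.6,60]]]' 20
python3 - <<'E'
from h import *
w=grab('wrist','w1'); go([-.085,-.0586,.16])
im=cv2.resize(w['image'],None,fx=1.4,fy=1.4);cv2.imwrite('pics/w1b.png',im[:,:,::-1])
print(proj(w,[toW([-.085,-.0586,.175]),toW([-.075,-.05,.112])]))
E
```

```text
time: 2.15
position: [0.5609, 0.028, 0.2894]
tool_rot: [-3.141, -0.02, 0.002]
ft_force: [-0.9, -0.6, 0.4]
grip_width: 0.688
grip_force: 0.0
t 2.2 tcp chest mm [-85.7 -62.6 289.5] F chest [ 0.2 -0.1 -1. ] w 60.1 0.0
shift [  0.8  -4.  129.5] turn [ 0.01  0.05 -0.12]
[[277.04828529 207.36203206]
 [269.33640431 180.6762679 ]]
```

View pics/w1b.png

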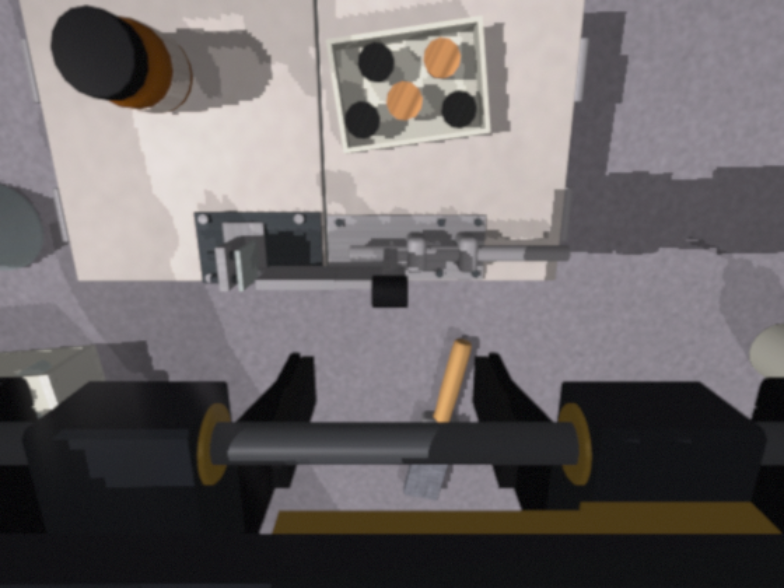

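The knob appears at (278,208) unscaled, against a predicted (277,207), so the pose is confirmed. Going down to grip it.

```bash
python3 -m jog '[[[0.8,-4,30,0,0,0,60],[0.8,-4,70,0,0,0,60],[0.8,-4,100,0,0,0,50],[0.8,-4,120,0,0,0,45],[0.8,-4,130,0,0,0,40],[0.8,-4,131,0,0,0,34],[0.8,-4,131,0,0,0,30],[0.8,-4,131,0,0,0,26],[0.8,-4,131,0,0,0,23],[0.8,-4,131,0,0,0,18]]]' 20; python3 -m jog '[[[0,0,0,0,0,0,15],[0,0,0,0,0,0,15],[0,0,0,0,0,0,15]]]' 20
python3 - <<'E'
from h import *
go([-.085,-.0586,.158])
E
```

```text
time: 3.2
position: [0.5622, 0.0309, 0.1598]
tool_rot: [3.141, 0.016, 0.002]
ft_force: [0.8, -2.1, 2.1]
grip_width: 0.252
grip_force: 20.0
time: 3.5
position: [0.5622, 0.031, 0.1597]
tool_rot: [3.141, 0.016, 0.002]
ft_force: [-1.2, -1.0, 4.9]
grip_width: 0.248
grip_force: 20.0
t 3.5 tcp chest mm [-84.3 -58.8 159.7] F chest [-1.2 -1.   4.9] w 21.6 20.0
shift [-0.7 -0.2  1.7] turn [ 0.03 -0.07 -0.17]
```

```bash
python3 -m jog '[[[0,-2,0,0,0,0,15],[0,-7,0,0,0,0,15],[0,-13,0,0,0,0,15],[0,-19,0,0,0,0,15],[0,-25,0,0,0,0,15],[0,-31,0,0,0,0,15],[0,-37,0,0,0,0,15],[0,-43,0,0,0,0,15],[0,-47,0,0,0,0,15],[0,-49,0,0,0,0,15]]]'
python3 - <<'E'
from h import *
d=grab('wrist','w2');go([-.085,-.009,.158])
E
```

```text
time: 4.5
position: [0.5615, 0.0791, 0.1597]
tool_rot: [3.14, 0.016, 0.001]
ft_force: [-0.6, -2.7, 7.1]
grip_width: 0.25
grip_force: 20.0
t 4.55 tcp chest mm [-84.3 -10.4 159.7] F chest [ 0.1 -2.2  5.8] w 22.0 20.0
shift [-0.7 -1.4  1.7] turn [ 0.1  -0.04 -0.18]
```

View pics/w2.png

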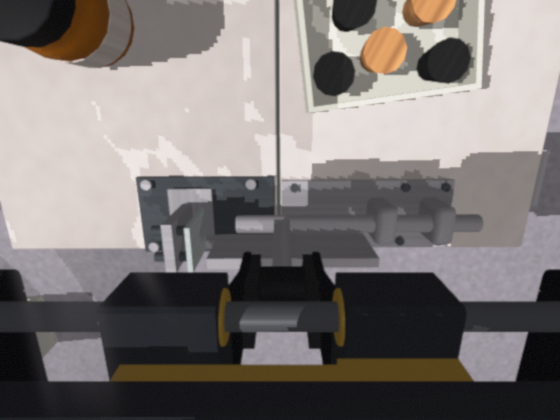

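The handle and bolt follow well: handle at (281,235), rail and cheek ending near u≈210, sprung plate near u≈190. Estimating the adjustment from these.

Run:
```python
from h import *
d=load('w2')
for v in range(226,262,5):
  print(v,[tuple((toC(pt(d,u,v))*1e3).round(0).astype(int).tolist()) for u in range(160,222,5)])
```

```text
226 [(-69, 61, 133), (-65, 54, 143), (-65, 51, 143), (-68, 51, 135), (-69, 49, 134), (-69, 46, 133), (-67, 41, 140), (-71, 41, 128), (-75, 41, 117), (-79, 41, 104), (-82, 39, 97), (-83, 36, 94), (-83, 33, 94)]
231 [(-71, 60, 135), (-69, 55, 142), (-68, 52, 143), (-71, 51, 137), (-71, 48, 136), (-69, 44, 142), (-70, 41, 140), (-73, 41, 131), (-78, 41, 118), (-83, 41, 105), (-86, 40, 96), (-87, 37, 93), (-87, 33, 94)]
236 [(-91, 77, 94), (-72, 55, 143), (-72, 53, 142), (-74, 51, 137), (-77, 51, 128), (-72, 44, 142), (-72, 41, 142), (-76, 41, 131), (-81, 41, 119), (-86, 41, 107), (-89, 39, 98), (-88, 35, 100), (-88, 32, 100)]
241 [(-94, 77, 94), (-75, 56, 142), (-75, 53, 142), (-76, 51, 138), (-80, 51, 130), (-75, 44, 142), (-75, 41, 143), (-79, 41, 133), (-83, 41, 121), (-88, 41, 109), (-90, 38, 106), (-88, 34, 109), (-88, 30, 110)]
246 [(-98, 77, 94), (-78, 56, 142), (-78, 53, 141), (-80, 51, 138), (-83, 51, 131), (-87, 51, 120), (-78, 41, 142), (-82, 41, 133), (-87, 41, 121), (-92, 41, 108), (-93, 38, 106), (-88, 32, 119), (-88, 29, 118)]
251 [(-143, 114, 1), (-81, 56, 142), (-81, 53, 143), (-82, 51, 141), (-86, 51, 131), (-90, 51, 122), (-81, 42, 142), (-85, 41, 134), (-90, 41, 121), (-143, 68, 0), (-89, 34, 125), (-89, 31, 125), (-88, 27, 127)]
256 [(-88, 63, 134), (-84, 56, 142), (-84, 53, 143), (-85, 51, 141), (-88, 50, 135), (-88, 47, 135), (-84, 42, 143), (-88, 41, 134), (-93, 41, 123), (-149, 68, 1), (-88, 32, 134), (-88, 29, 134), (-88, 26, 134)]
261 [(-154, 116, 0), (-87, 57, 143), (-86, 53, 145), (-88, 51, 141), (-92, 51, 133), (-154, 90, 1), (-88, 42, 142), (-91, 41, 136), (-155, 74, 1), (-154, 68, 2), (-90, 32, 137), (-90, 29, 137), (-90, 26, 136)]
```

Plate face is at chest y≈41, so adjustment ≈ +14 mm. First touch should come at handle y≈36 (46 mm more).

```bash
python3 -m jog '[[[0,-2,0,0,0,0,15],[0,-7,0,0,0,0,15],[0,-13,0,0,0,0,15],[0,-19,0,0,0,0,15],[0,-25,0,0,0,0,15],[0,-31,0,0,0,0,15],[0,-36,0,0,0,0,15],[0,-38,0,0,0,0,15],[0,-39,0,0,0,0,15],[0,-40,0,0,0,0,15]]]'
python3 - <<'E'
from h import *
go([-.085,.036,.158])
E
python3 -m jog '[[[0,-0.5,0,0,0,0,15],[0,-1,0,0,0,0,15],[0,-1.5,0,0,0,0,15],[0,-2,0,0,0,0,15],[0,-2.5,0,0,0,0,15],[0,-2.5,0,0,0,0,15]]]'
python3 - <<'E'
from h import *
go([-.085,.036,.158])
E
```

```text
time: 5.55
position: [0.561, 0.1188, 0.1597]
tool_rot: [3.139, 0.015, 0.0]
ft_force: [-1.7, -3.9, 7.4]
grip_width: 0.251
grip_force: 20.0
t 5.55 tcp chest mm [-84.3  29.1 159.7] F chest [-1.7 -3.9  7.4] w 21.8 20.0
shift [-0.7 -6.9  1.7] turn [ 0.12 -0.02 -0.21]
time: 6.15
position: [0.5609, 0.1214, 0.1597]
tool_rot: [3.14, 0.015, 0.0]
ft_force: [-1.8, -3.3, 7.5]
grip_width: 0.253
grip_force: 20.0
t 6.15 tcp chest mm [-84.3  31.6 159.7] F chest [-1.8 -3.3  7.5] w 22.0 20.0
shift [-0.7 -4.4  1.7] turn [ 0.11 -0.02 -0.21]
```

```bash
for i in 1 2 3 4; do python3 -m jog '[[[0,-0.5,0,0,0,0,15],[0,-1,0,0,0,0,15],[0,-1,0,0,0,0,15]]]' | grep -E "position|ft"; done
```

```text
position: [0.5609, 0.1224, 0.1597]
ft_force: [-2.4, -3.7, 7.3]
position: [0.5609, 0.1234, 0.1597]
ft_force: [-2.0, -3.8, 6.9]
position: [0.5609, 0.1244, 0.1597]
ft_force: [-1.5, -3.3, 7.7]
position: [0.5609, 0.1254, 0.1597]
ft_force: [-2.3, -2.3, 7.0]
```

```bash
for i in 1 2 3 4; do python3 -m jog '[[[0,-0.5,0,0,0,0,15],[0,-1,0,0,0,0,15],[0,-1,0,0,0,0,15]]]' | grep -E "position|ft"; done
```

```text
position: [0.5608, 0.1264, 0.1597]
ft_force: [-1.3, -3.1, 6.5]
position: [0.5608, 0.1266, 0.1597]
ft_force: [-2.8, -4.7, 7.1]
position: [0.5608, 0.127, 0.1597]
ft_force: [-1.6, -5.4, 7.2]
position: [0.5609, 0.1276, 0.1597]
ft_force: [-1.8, -6.1, 8.1]
```

```bash
for i in 1 2 3 4; do python3 -m jog '[[[0,-0.5,0,0,0,0,15],[0,-1,0,0,0,0,15],[0,-1,0,0,0,0,15]]]' | grep -E "position|ft|grip"; done
```

```text
position: [0.5609, 0.1281, 0.1597]
ft_force: [-3.1, -7.4, 8.9]
grip_width: 0.25
grip_force: 20.0
position: [0.5608, 0.1286, 0.1597]
ft_force: [-2.6, -6.6, 8.7]
grip_width: 0.251
grip_force: 20.0
position: [0.5608, 0.1292, 0.1597]
ft_force: [-3.4, -7.3, 9.1]
grip_width: 0.255
grip_force: 20.0
position: [0.5608, 0.1297, 0.1597]
ft_force: [-3.8, -8.7, 10.7]
grip_width: 0.251
grip_force: 20.0
```

```bash
for i in 1 2 3; do python3 -m jog '[[[0,-0.4,0,0,0,0,15],[0,-0.8,0,0,0,0,15],[0,-0.8,0,0,0,0,15]]]' | grep -E "position|ft|grip_w"; done
python3 - <<'E'
from h import *
d=grab('side','d3')
go([-.085,.042,.158]);s=ctrl.get_state()
im=cv2.resize(d['image'][170:300,155:315],None,fx=4.6,fy=4.6,interpolation=cv2.INTER_CUBIC);cv2.imwrite('pics/d3c.png',im[:,:,::-1])
E
```

```text
position: [0.5608, 0.1301, 0.1596]
ft_force: [-3.5, -9.9, 9.3]
grip_width: 0.253
position: [0.5608, 0.1306, 0.1597]
ft_force: [-3.7, -10.0, 9.9]
grip_width: 0.249
position: [0.5608, 0.131, 0.1596]
ft_force: [-3.0, -11.2, 10.2]
grip_width: 0.25
t 10.7 tcp chest mm [-84.3  41.2 159.6] F chest [ -4.2 -11.5  10.4] w 22.0 20.0
shift [-0.7 -0.8  1.6] turn [ 0.48  0.07 -0.39]
```

View pics/d3c.png

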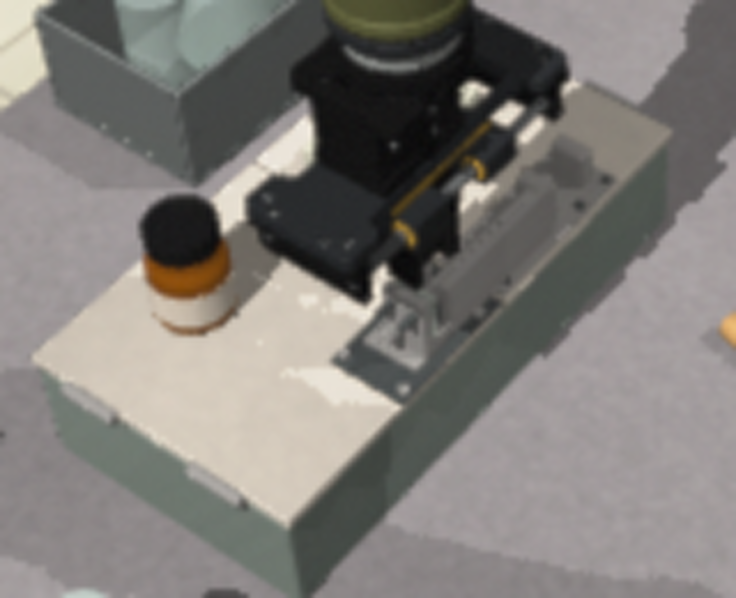

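The plate is pushed back about 4.5 mm and nothing else is disturbed. Starting the turn gently, to about 0.40 rad, to feel whether it is blocked.

```bash
python3 -m jog '[[[-1.6,0,0.3,0,0,0,15],[-3.3,0,0.6,0,0,0,15],[-5,0,0.9,0,0,0,15],[-6.6,0,1.3,0,0,0,15],[-8.2,0,1.7,0,0,0,15],[-9.8,0,2.2,0,0,0,15],[-11.3,0,2.7,0,0,0,15],[-12.8,0,3.2,0,0,0,15],[-12.8,0,3.2,0,0,0,15]]]'
python3 - <<'E'
from h import *
go([-.0973,.042,.158])
E
python3 -m jog '[[[-1,0,0.4,0,0,0,15],[-2,0,0.8,0,0,0,15],[-3.1,0,1.2,0,0,0,15],[-3.1,0,1.2,0,0,0,15]]]'
python3 - <<'E'
from h import *
go([-.1003,.042,.158])
E
```

```text
time: 11.6
position: [0.5492, 0.1308, 0.1567]
tool_rot: [3.134, 0.01, 0.003]
ft_force: [-0.5, -9.8, 9.2]
grip_width: 0.253
grip_force: 20.0
t 11.6 tcp chest mm [-95.9  41.2 156.7] F chest [-0.6 -9.8  9.2] w 22.0 20.0
shift [-1.4 -0.8 -1.3] turn [ 0.46 -0.09 -0.4 ]
time: 12.0
position: [0.5459, 0.1308, 0.1554]
tool_rot: [3.134, 0.01, 0.002]
ft_force: [-1.6, -10.8, 9.7]
grip_width: 0.25
grip_force: 20.0
t 12.0 tcp chest mm [-99.2  41.2 155.4] F chest [ -1.7 -10.7   9.7] w 21.8 20.0
shift [-1.1 -0.7 -2.6] turn [ 0.46 -0.06 -0.41]
```

```bash
python3 -m jog '[[[-1,0,0.4,0,0,0,15],[-2,0,0.9,0,0,0,15],[-3,0,1.4,0,0,0,15],[-3,0,1.4,0,0,0,15]]]'|grep -E "posi|ft|grip"; python3 -m jog '[[[-1,0,0.5,0,0,0,15],[-2,0,0.9,0,0,0,15],[-2.9,0,1.4,0,0,0,15],[-2.9,0,1.4,0,0,0,15]]]'|grep -E "posi|ft|grip"
python3 - <<'E'
from h import *
go([-.1062,.042,.158])
E
```

```text
position: [0.5426, 0.1308, 0.1539]
ft_force: [-1.7, -11.0, 9.8]
grip_width: 0.246
grip_force: 20.0
position: [0.5395, 0.1307, 0.1523]
ft_force: [-2.2, -11.2, 8.6]
grip_width: 0.254
grip_force: 20.0
t 12.8 tcp chest mm [-105.7   41.2  152.3] F chest [ -2.4 -11.2   8.6] w 22.1 20.0
shift [-0.5 -0.7 -5.7] turn [ 0.47  0.01 -0.4 ]
```

Past the 0.35 rad limit (now about 0.48) with no resistance, so the cheek is clear. Continuing down the arc.

```bash
python3 -m jog '[[[-2.8,0,1.6,0,0,0,15],[-5.5,0,3.4,0,0,0,15],[-8.1,0,5.3,0,0,0,15],[-10.7,0,7.3,0,0,0,15],[-13.1,0,9.5,0,0,0,15],[-15.5,0,11.8,0,0,0,15],[-17.7,0,14.2,0,0,0,15],[-19.8,0,16.6,0,0,0,15],[-21.7,0,19.2,0,0,0,15],[-23.5,0,21.9,0,0,0,15]]]'
python3 - <<'E'
from h import *
go([-.1297,.042,.130])
E
```

```text
time: 13.8
position: [0.5152, 0.1305, 0.129]
tool_rot: [3.134, 0.01, -0.003]
ft_force: [1.0, -10.9, 1.5]
grip_width: 0.254
grip_force: 20.0
t 13.8 tcp chest mm [-129.9   41.3  129. ] F chest [  0.9 -10.9   1.5] w 22.1 20.0
shift [ 0.2 -0.7 -1. ] turn [ 0.45  0.11 -0.39]
```

```bash
python3 -m jog '[[[-1.7,0,2.8,0,0,0,15],[-3.2,0,5.6,0,0,0,15],[-4.6,0,8.6,0,0,0,15],[-5.9,0,11.6,0,0,0,15],[-7,0,14.6,0,0,0,15],[-7.9,0,17.7,0,0,0,15],[-8.7,0,20.9,0,0,0,15],[-9.4,0,24.1,0,0,0,15],[-9.8,0,27.3,0,0,0,15],[-10.1,0,30.5,0,0,0,15]]]'|grep -E "posi|ft|grip"; for i in 1 2 3 ; do python3 -m jog '[[[0,0,0.8,0,0,0,15],[0,0,1.6,0,0,0,15],[0,0,1.6,0,0,0,15]]]'|grep -E "posi|ft|grip_w"; done
```

```text
position: [0.506, 0.1303, 0.0986]
ft_force: [2.3, -10.7, 1.4]
grip_width: 0.254
grip_force: 20.0
position: [0.506, 0.1303, 0.097]
ft_force: [2.2, -10.9, 0.1]
grip_width: 0.244
position: [0.5059, 0.1303, 0.0955]
ft_force: [1.6, -12.0, 1.5]
grip_width: 0.251
position: [0.506, 0.1306, 0.0949]
ft_force: [-0.6, -11.3, 7.6]
grip_width: 0.245
```

The force jump to 7.6 N at z≈0.095 is the stop: fully down. Easing off the side load and opening.

```bash
python3 -m jog '[[[0,0.7,-0.6,0,0,0,15],[0,1.4,-1,0,0,0,15],[0,2.1,-1,0,0,0,15],[0,2.8,-1,0,0,0,15],[0,3.5,-1,0,0,0,15],[0,4.2,-1,0,0,0,15],[0,5,-1,0,0,0,15],[0,5,-1,0,0,0,15]]]'; python3 -m jog '[[[0,0,0,0,0,0,26],[0,0,0,0,0,0,32],[0,0,0,0,0,0,38],[0,0,0,0,0,0,42],[0,0,0,0,0,0,42],[0,0,0,0,0,0,42]]]'
python3 - <<'E'
from h import *
go([-.14,.04,.2])
E
```

```text
time: 16.5
position: [0.5059, 0.1296, 0.0954]
tool_rot: [3.14, 0.014, 0.001]
ft_force: [2.5, -4.5, -0.2]
grip_width: 0.249
grip_force: 20.0
time: 17.1
position: [0.505, 0.1318, 0.0954]
tool_rot: [-3.141, -0.017, 0.001]
ft_force: [-0.9, -0.4, 0.4]
grip_width: 0.475
grip_force: 0.0
t 17.1 tcp chest mm [-140.2   42.8   95.4] F chest [-0.9 -0.4  0.4] w 41.3 0.0
shift [ 1.000e-01  2.700e+00 -1.046e+02] turn [-0.01  0.02 -0.14]
```

```bash
python3 -m jog '[[[0,2,-3,0,0,0,42],[0,2,-10,0,0,0,42],[0,2,-20,0,0,0,42],[0,2,-35,0,0,0,42],[0,2,-60,0,0,0,42],[0,2,-90,0,0,0,42],[0,2,-120,0,0,0,42],[0,2,-150,0,0,0,42],[0,2,-170,0,0,0,42],[0,2,-175,0,0,0,42]]]'
python3 - <<'E'
from h import *
w=grab('wrist','w5');b=grab('side','d5')
c=cv2.resize(b['image'][170:300,155:315],(492,400),interpolation=cv2.INTER_CUBIC)
x=cv2.resize(w['image'],(300,225)); o=np.zeros((400,800,3),np.uint8);o[:,:492]=c;o[:225,500:]=x
cv2.imwrite('pics/v5.png',o[:,:,::-1])
E
```

```text
time: 18.1
position: [0.5066, 0.1301, 0.2744]
tool_rot: [-3.141, -0.017, -0.009]
ft_force: [-0.9, -0.1, -0.0]
grip_width: 0.486
grip_force: 0.0
```

View pics/v5.png

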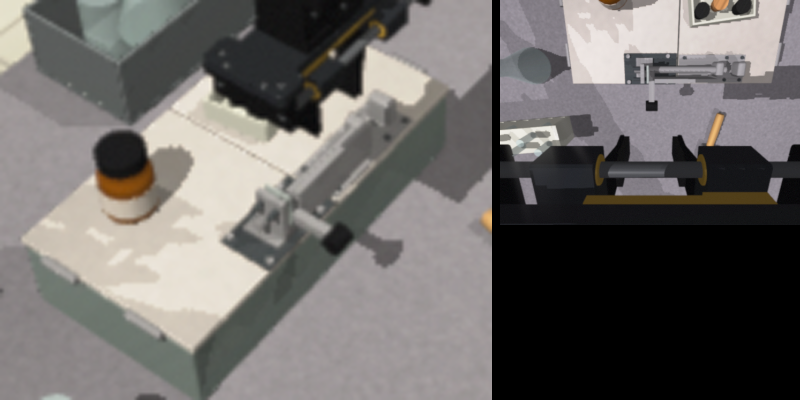

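The handle lies in the notch, pointing out over the front edge, with the knob at about side crop (337,237). Checking the knob's height, then handing in.

Run:
```python
from h import *
w=load('w5');b=load('d5')
u,v=152*560/300,105*420/225
print(toC(pt(w,u,v)),toC(tri((w,u,v),(b,155+337*160/492,170+237*130/400))[0]))
```

```text
[-0.13674679  0.03812595  0.12131673] [-0.1395706   0.03806688  0.11000478]
```

Knob centre is at chest (-140, 38, 110), against an expected (-140, ~39, 112): fully down.

```bash
python3 -c "
from bench import ctrl
print(ctrl.close_job())"
```

```text
the job is handed in; nothing more can be done
None
```

The safe is bolted: the handle is fully down in the keeper's notch and released, push force stayed at about 12 N, no other object was seen to move, and the job was handed in at about 18 s.

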